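# Clamp the pipe in the yoke vise with the loose crank

### The job

The pipe is lying loose in the red yoke vise. Fit the blue crank onto the square end of the vise screw, right down on the shoulder, then wind it clockwise by its black grip until the jaw holds the pipe tight. Leave the crank on the screw and the pipe lying in the jaws where it is, and leave the other tools on the bench alone.

Things in the scene. Friction and masses are not known exactly. Their poses are not given: they have to be found in the camera images.
- vise: fixed red yoke pipe vise bolted to the bench: base plate 110 x 156 mm, yoke with a round top boss (46 mm diameter, top 172 mm above the bench), steel screw standing up out of the boss. Origin: middle of the base underside, right below the screw axis; z up, x along the pipe, yoke legs at y = +-54 mm. The pipe's axis lies 68 mm above the bench.
- screw_shoulder (a point): centre of the flat round shoulder (34 mm diameter) near the top of the screw, on the screw axis; here the fitted crank's underside rests. z up; x and y are square to the flats of the square end and turn with the screw. Sinks 6 mm per clockwise turn, from 204 mm above the bench fully open to 186 mm hard tight.
- square_end (a point): centre of the top face of the screw's square end: 16 x 16 mm, standing 28 mm tall on the shoulder. z up; x and y are square to its flats and turn with the screw.
- screw (a joint): turn of the vise screw in rad: 0 = fully open, grows clockwise seen from above, jaw going down. The jaw meets the pipe at about 15.7 (2.5 turns) and then presses harder with the turn (about 25 N per mm of screw travel) until the screw stops dead at 18.85 (3 turns), hard tight. Starts between 2 and 6, 2 to 2.7 turns to wind. Light friction (0.12 N m); stays where left.
- upper_jaw: upper jaw: steel block 42 x 60 mm with an upside-down vee, hanging on the foot of the screw inside the yoke; goes straight down as the screw turns clockwise and presses the pipe into the lower vee.
- pipe: steel pipe, 33.7 mm diameter, 170 mm long, 0.45 kg, lying loose lengthwise in the lower vee of the vise. Origin: its middle, on its axis; x runs along it.
- crank: loose blue crank, about 0.4 kg, lying flat on the bench at the start, hub and black grip standing up. Origin: on the socket axis, in the flat underside; z up, x from the hub along the arm to the grip. Hub: square block 34 x 34 mm (sides square to x and y), 40 mm tall. Arm: flat bar 26 mm wide, 14 mm thick, in the underside plane, 100 mm from socket axis to its round end.
- crank_socket (a point): mouth of the crank's square socket, same point and axes as the crank's origin. The socket is 17.8 mm wide, sides square to x and y, runs right up through the hub, and has a 3 mm lead-in chamfer underneath. It fits the square end in any of four quarter-turn positions with about 5 degrees of play; fully down, this point lies on screw_shoulder.
- grip_mid (a point): middle of the crank's black upright grip, a sleeve 24 mm in diameter reaching from 16 to 76 mm above the crank's underside; this point is 48 mm above the underside, and 85 mm from the socket axis. The sleeve spins freely on its pin, so the hand need not turn while winding.
- wire_brush: wire brush with wooden back, 250 x 30 x 32 mm, lying on the bench; to be left alone
- chipping_hammer: chipping hammer with orange handle, 260 mm long, lying on the bench; to be left alone
- magnet: flat red welding magnet, arrow shaped, about 85 x 85 x 20 mm, lying on the bench; to be left alone
There are look-alikes about, which are no part of the job. There is more than one size of the vise; the one meant has the size given above.

How it is judged:
By the outcome, as a careful person would: the job done as asked, in the order asked, and still so for the second after the job is handed in, with the robot touching nothing.
It also fails if it takes over 72 s, if anything falls off the work surface, if the arm or the gripper's body presses on something with over 40 N, if the wrist force passes 120 N, or if a joint passes its speed limit or range.

### The arm

A 7-joint arm with a two-finger parallel gripper is mounted at the origin on the work surface. World frame = base frame: x ahead of the robot, y to its left, z up, the work surface at z = 0. Lengths are in m, angles in degrees, forces in N, time in s.
With the tool pointing down it reaches from about 0.35 to 0.775 m from the base axis. Payload 3.1 kg.
Tool frame: the origin (TCP) lies at the very end of the fingers, on their centre line; the grasp point (between the pads) lies 19 mm behind it; z points along the fingers, y is the line along which they close (so a half turn about z gives the same grasp; the last joint's range is limited). The gripper opens to 85 mm and grips with 20 to 120 N. Pads are 22 mm wide; open, the fingers measure 114 mm over their backs; the gripper's body (76 mm by 85 mm) begins 54 mm behind the grasp point. The pads swing forward as they close: fully open they stand 13 mm farther back than shut.
Start: joints at [-68.279, 17.813, 0.802, 86.603, -0.252, 75.585, -1.558], TCP at [0.225, 0.502, 0.231] pointing down, gripper open.
Joint ranges: [-154.91, 154.91], [-16.99, 109.72], [-72.82, 74.43], [7.12, 147.25], [-82.49, 262.49], [11.32, 116.49], [-174.64, 174.64]. Speed limits (degrees/s): [159.86, 159.86, 180, 180, 180, 180, 180].

### API

Orientations are given as [roll, pitch, yaw] about the fixed x, y, z axes, in that order (R = Rz(yaw) Ry(pitch) Rx(roll)).
In Python, from station import robot gives the robot as it stands.
- The arm moves only by the shell command python3 -m pendant 'ROWS'. ROWS is JSON, a list of rows, each a list of 7 numbers: the shift along the world's x, y, z each as a share of 0.04 m, from -1 to 1, then the turn, a rotation vector about the world's x, y, z each as a share of 2 pi rad, from -1 to 1, then the gripper command: -1 is shut, 1 is fully open, values between are in proportion. A call has 1 to 12 rows; each row shifts and turns the commanded pose from where the row before left it; what a row does not reach is not made up. A row lasts 1/10 s, in which the tool goes at most 50 mm and 8.59 degrees, less where a joint would pass 70% of its speed; a pose out of reach is approached as far as the arm can. A call with a number of a shift or a turn outside -1 to 1 is refused whole. A call with a gripper value outside its range is refused whole. The fingers move at their own pace and stop on an object; the grip force is fixed at half the most. Time passes only in rows, so rows that do not move let the fingers close. It gives the time, the measured TCP pose, the force, the opening and the grip force at its end, in the units of the state.
- robot.read_state(): the state, without advancing time (a new reading comes with each control period).
- robot.grab_frame(name): name is "scene" or "top" or "wrist"; returns a dict with "color" (480x640x3 uint8, red, green, blue), "range_z" (480x640 float32, m along the optical axis (not along the pixel's ray), 0 where there is no reading), "fx", "fy", "cx", "cy" (pixels), "T" (4x4, takes a point from camera to world coordinates). Camera axes: x right, y up, looking along -z (the intrinsics and any distortion apply to the point x, -y, -z); pixel columns grow to the right and rows downward; lengths in m; the calibration is good to about 2 mm. The wrist camera is an equidistant fisheye: a pixel r from the principal point sees the ray r / f radians off the axis. A picture is of the moment at which its call begins.
- robot.sign_off(): hands the job in; it is judged then, once.
Trained networks look in the newest picture that a camera, given by its name, has taken for a name from the list of things; names that differ only in an ending like _2 or _b are one class to them, and where a whole thing is asked for, a point or a joint stands for the part that bears it (a point fixed in the world has none). Each returns a list of dicts, best first, with "confidence" (0 to 1); they miss things now and then, are a little off and sometimes report something else, mostly with a low value. They report only what shows in the picture. A call takes as long as a camera call. They do not tell look-alikes from the thing itself.
- robot.look_for(camera, target): "rect" ([centre column, centre row, width, height] in pixels, round what is visible of it).
- robot.landmark_of(camera, target): "location" ([row, column] in pixels: a listed point, or the origin of a listed thing).
The state is a dict: "time": time; "qpos": joint angles; "qvel": joint speeds; "tau": joint torques, N m; "position": TCP position; "tcp_rot": TCP orientation; "wrist_force": force on the tool from outside, world axes, zero at the start; "wrist_torque": the same for the moment, N m; "opening": finger opening in m; "grip_force": force on a finger pad.
Only numpy, scipy, OpenCV 4.12 (cv2) and the standard library are available. Lean on these libraries where they do the work, as an engineer would, in place of code of your own. Each camera call takes 0.05 s, during which the arm holds its last target. There are 200 camera calls.

## Working session

There is one attempt and no reset: what is moved stays moved. The work goes in short steps, Python scripts to look and compute and a shell command to move; the robot and the scene stay as the last step left them, time stands still between calls to the robot, and variables do not carry over. Pictures are saved under pics/ and viewed, at most 10 in all, crops included, and the job is handed in when it is done.

```bash
mkdir -p pics; ls; cat > h.py <<'E'
import numpy as np, cv2
from station import robot
def px2w(f,u,v,z=None):
    """pixel -> world by depth, or at plane height z (pinhole)"""
    d=np.array([(u-f['cx'])/f['fx'],-(v-f['cy'])/f['fy'],-1.])
    T=np.array(f['T'])
    if z is None:
        r=f['range_z'][int(round(v)),int(round(u))]; return T[:3,:3]@(d*r)+T[:3,3]
    w=T[:3,:3]@d; return T[:3,3]+w*(z-T[2,3])/w[2]
def cloud(f):
    v,u=np.mgrid[:480,:640]; r=f['range_z']
    d=np.stack([(u-f['cx'])/f['fx']*r,-(v-f['cy'])/f['fy']*r,-r],-1)
    T=np.array(f['T']); return d@T[:3,:3].T+T[:3,3]
def save(f,n): cv2.imwrite('pics/'+n,f['color'][...,::-1])
E
python3 - <<'E'
from h import *
import numpy as np
np.set_printoptions(precision=3,suppress=True)
for c in ['scene','top']:
    f=robot.grab_frame(c); save(f,c+'.png'); print(c,f['fx'],np.array(f['T']))
    for t in ['vise','square_end','screw_shoulder','crank','crank_socket','grip_mid','pipe']:
        for r in robot.landmark_of(c,t)[:3]:
            v,u=r['location']; print(t,round(r['confidence'],2),round(u),round(v),px2w(f,u,v))
print(robot.read_state())
E
```

```text
pics
scene 624.4756410641542 [[ 0.87  -0.369  0.326  0.96 ]
 [ 0.492  0.624 -0.607 -0.84 ]
 [ 0.02   0.689  0.725  1.193]
 [ 0.     0.     0.     1.   ]]
vise 0.9 343 295 [ 0.598 -0.037  0.074]
vise 0.73 290 241 [0.402 0.056 0.06 ]
vise 0.73 146 331 [ 0.274 -0.333  0.067]
square_end 0.85 119 231 [ 0.228 -0.291  0.315]
square_end 0.83 342 229 [0.56  0.012 0.226]
square_end 0.45 288 202 [0.375 0.091 0.154]
screw_shoulder 0.88 124 247 [ 0.237 -0.298  0.282]
screw_shoulder 0.69 340 239 [0.562 0.005 0.202]
screw_shoulder 0.5 289 210 [0.379 0.09  0.131]
crank 0.89 214 364 [ 0.432 -0.309  0.029]
crank_socket 0.65 215 368 [ 0.432 -0.307  0.011]
grip_mid 0.74 345 258 [ 0.58  -0.005  0.159]
grip_mid 0.47 253 353 [ 0.499 -0.259  0.055]
pipe 0.75 340 277 [ 0.592 -0.045  0.144]
top 530.5473356045437 [[ 0.02   0.984 -0.177  0.26 ]
 [-1.     0.019 -0.002  0.033]
 [ 0.001  0.177  0.984  1.462]
 [ 0.     0.     0.     1.   ]]
vise 0.88 305 284 [0.373 0.088 0.148]
vise 0.79 450 344 [ 0.236 -0.265  0.167]
vise 0.58 337 220 [0.543 0.01  0.119]
square_end 0.74 486 353 [ 0.221 -0.305  0.317]
square_end 0.
[... 168 characters left out ...]
.32 ]
crank 0.61 442 273 [ 0.421 -0.277  0.038]
crank_socket 0.77 446 277 [ 0.408 -0.287  0.042]
crank_socket 0.4 335 219 [0.54  0.015 0.147]
grip_mid 0.42 431 246 [ 0.488 -0.242  0.075]
pipe 0.83 337 214 [0.549 0.01  0.172]
{'time': 0.8, 'qpos': array([-68.282,  17.813,   0.801,  86.603,  -0.251,  75.584,  -1.556]), 'qvel': array([0.073, 0.049, 0.014, 0.009, 0.011, 0.08 , 0.096]), 'tau': array([  0.   , -37.976,   0.146, -23.085,   0.012,   0.002,  -0.   ]), 'position': array([0.225, 0.502, 0.231]), 'tcp_rot': array([179.998,   0.002, 155.9  ]), 'wrist_force': array([-0.253,  0.085,  1.003]), 'wrist_torque': array([-0.032, -0.009, -0.001]), 'grip_force': 0.0, 'opening': 0.08548652329848849}
```

View pictures.

View pics/scene.png

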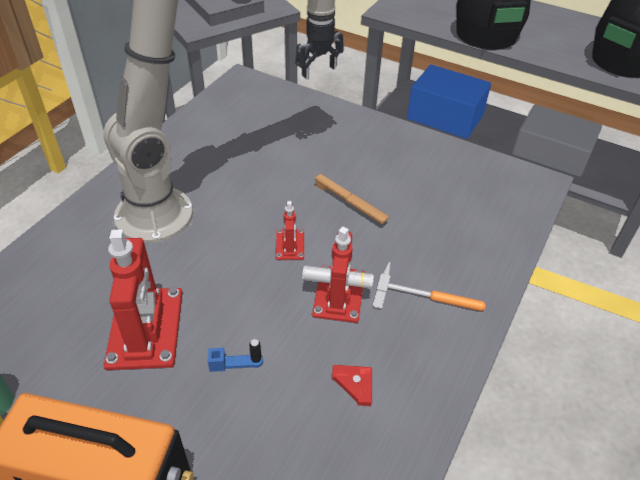

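View pics/top.png

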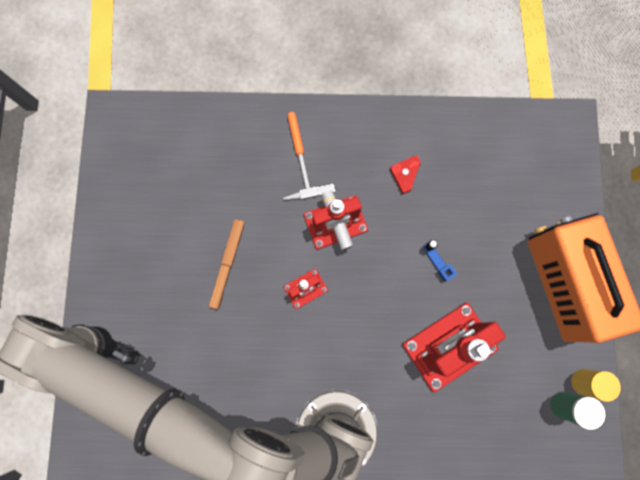

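The scene shows the vise with the pipe at about (340,275), the square end at (342,232), and the crank with its hub at (216,360) and grip at (255,350). The larger and smaller vises are the look-alikes. Next I'll measure both parts from the clouds.

```bash
python3 - <<'E'
from h import *
np.set_printoptions(precision=4,suppress=True)
for c in ['scene','top']:
    f=robot.grab_frame(c); P=cloud(f); I=f['color'].astype(int); ok=f['range_z']>0
    R,G,B=I[...,0],I[...,1],I[...,2]
    near=ok&(abs(P[...,0]-.45)<.13)&(abs(P[...,1]+.27)<.13)
    blue=near&(B>R+40)&(B>G+25)&(P[...,2]>.003)
    hub=blue&(P[...,2]>.032); arm=blue&(P[...,2]>.008)&(P[...,2]<.02)
    blk=near&(P[...,2]>.06)&(P[...,2]<.09)&~blue&(np.hypot(P[...,0]-.49,P[...,1]+.25)<.05)
    for n,m in (('hub',hub),('arm',arm),('blk',blk)):
        if m.sum(): print(c,n,m.sum(),P[m].mean(0),P[m].min(0),P[m].max(0))
    if hub.sum(): print('rect',cv2.minAreaRect(P[hub][:,:2].astype(np.float32)*1000))
    a=P[...,:2][ok&(np.hypot(P[...,0]-.558,P[...,1]-.01)<.04)]
    vis=ok&(np.hypot(P[...,0]-.558,P[...,1]-.01)<.04)
    for lo,hi in((.19,.206),(.215,.24),(.16,.18)):
        m=vis&(P[...,2]>lo)&(P[...,2]<hi); print(c,lo,m.sum(),P[m].mean(0) if m.sum() else '')
    m=vis&(P[...,2]>.215)
    z=np.sort(P[m][:,2]); print('ztop',z[-len(z)//3:].mean(), cv2.minAreaRect(P[m][:,:2].astype(np.float32)*1000))
    m=ok&(np.hypot(P[...,0]-.558,P[...,1]-.01)<.13)&(abs(P[...,2]-.085)<.015)&(R-B<40)
    print('pipe',cv2.fitLine(P[m][:,:2].astype(np.float32),cv2.DIST_HUBER,0,.01,.01).ravel())
E
```

```text
scene hub 214 [ 0.4265 -0.2942  0.0381] [ 0.4018 -0.3165  0.0321] [ 0.4889 -0.2555  0.0449]
scene arm 400 [ 0.4623 -0.2733  0.0131] [ 0.4133 -0.3175  0.0081] [ 0.5101 -0.235   0.02  ]
scene blk 110 [ 0.4977 -0.2498  0.0718] [ 0.4836 -0.2591  0.06  ] [ 0.5081 -0.2374  0.0814]
rect ((450.4580383300781, -282.2122497558594), (92.54380798339844, 40.13330841064453), 26.34591293334961)
scene 0.19 110 [0.5657 0.0061 0.198 ]
scene 0.215 69 [0.5647 0.0094 0.2233]
scene 0.16 249 [0.5683 0.0015 0.1687]
ztop 0.22705593020121223 ((563.8861694335938, 11.263033866882324), (19.12190055847168, 17.59895896911621), 85.51397705078125)
pipe [0.9324 0.3615 0.5574 0.0029]
top hub 136 [ 0.4257 -0.2912  0.0405] [ 0.4015 -0.3149  0.0322] [ 0.4978 -0.2336  0.0502]
top arm 216 [ 0.4613 -0.2659  0.0141] [ 0.4039 -0.3047  0.0081] [ 0.5027 -0.2333  0.0199]
top blk 71 [ 0.4929 -0.2436  0.0745] [ 0.4834 -0.2552  0.0606] [ 0.5042 -0.2332  0.0839]
rect ((456.7134094238281, -272.10760498046875), (110.92906188964844, 35.783897399902344), 33.224853515625)
top 0.19 93 [0.559  0.0128 0.1991]
top 0.215 50 [0.5617 0.0127 0.2272]
top 0.16 220 [0.5562 0.0122 0.1675]
ztop 0.23065191368770338 ((562.3796997070312, 12.403868675231934), (14.355547904968262, 15.899674415588379), 89.75054931640625)
pipe [0.9292 0.3696 0.5428 0.0067]
```

```bash
python3 -m pendant '[[0.6,-0.8,1,0,0,0,1],[0.7,-0.9,1,0,0,0,1],[0.7,-0.9,0.5,0,0,0,1],[0.7,-0.9,0,0,0,0,1],[0.7,-1,0,0,0,0,1],[0.7,-1,0,0,0,0,1],[0.7,-1,0,0,0,0,1],[0,-1,0,0,0,0,1],[0,-1,0,0,0,0,1],[0,-1,0,0,0,0,1],[0,-1,0,0,0,0,1],[0,-1,0,0,0,0,1]]'
```

```text
time: 2.1
position: [0.4087, 0.0504, 0.3198]
tcp_rot: [180.0, 0.0, 155.9]
wrist_force: [0.8, 0.8, 0.3]
opening: 0.0854
grip_force: 0.0
```

```bash
python3 -m pendant '[[0,-1,0,0,0,0.02,1],[0,-1,0,0,0,0.02,1],[0.1,-1,0,0,0,0.02,1],[0.1,-1,0,0,0,0.02,1],[0,-1,-0.5,0,0,0.02,1],[0,-1,-0.8,0,0,0.02,1],[0,-1,-0.8,0,0,0.02,1],[0,-1,-0.8,0,0,0.02,1],[0,0,0,0,0,0,1]]'
python3 - <<'E'
from h import *
print(robot.read_state()['qpos'])
f=robot.grab_frame('wrist'); save(f,'w1.png'); print(f['fx'],f['cx'],f['cy'],np.array(f['T']).round(3))
for t in ['crank','crank_socket','grip_mid']: print(t,robot.landmark_of('wrist',t))
E
```

```text
time: 3.0
position: [0.4137, -0.2462, 0.2154]
tcp_rot: [179.8, -0.4, -151.0]
wrist_force: [-0.9, 0.4, 0.7]
opening: 0.0853
grip_force: 0.0
[ -7.45848572  12.58492804  43.05440656  99.29095751  -8.68827851
  72.00311729 156.63153519]
371.64829954431775 320.8694434218473 243.7413258628682 [[-0.484 -0.841 -0.241  0.352]
 [ 0.875 -0.464 -0.137 -0.28 ]
 [ 0.004 -0.277  0.961  0.361]
 [ 0.     0.     0.     1.   ]]
crank [{'location': [196.7, 271.7], 'confidence': 0.7}, {'location': [295.7, 274.8], 'confidence': 0.38}]
crank_socket [{'location': [198.1, 276.7], 'confidence': 0.98}]
grip_mid [{'location': [300.7, 276.1], 'confidence': 0.63}]
```

View pics/w1.png

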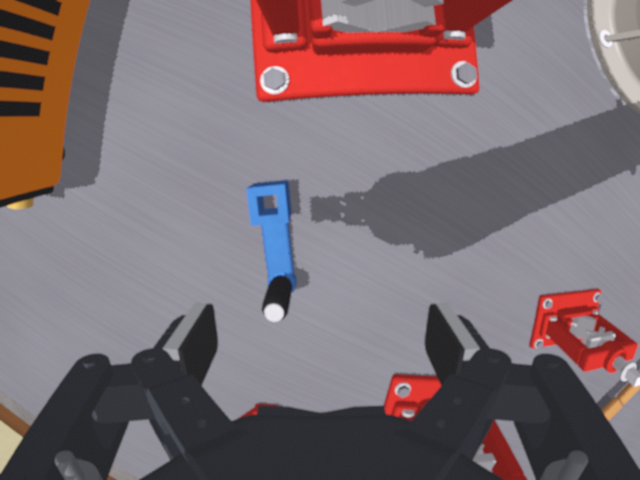

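```bash
cat >> h.py <<'E'
def wcloud(f):
    v,u=np.mgrid[:480,:640]; a=(u-f['cx'])/f['fx']; b=(v-f['cy'])/f['fy']; th=np.hypot(a,b); s=np.tan(th)/np.maximum(th,1e-9)
    r=np.where(th<1.4,f['range_z'],0); d=np.stack([a*s*r,-b*s*r,-r],-1); T=np.array(f['T']); return d@T[:3,:3].T+T[:3,3]
E
python3 - <<'E'
from h import *
np.set_printoptions(precision=4,suppress=True)
f=robot.grab_frame('wrist'); P=wcloud(f); I=f['color'].astype(int); ok=f['range_z']>0
R,G,B=I[...,0],I[...,1],I[...,2]
near=ok&(abs(P[...,0]-.45)<.13)&(abs(P[...,1]+.27)<.13)&(P[...,2]<.1)
blue=near&(B>R+40)&(B>G+25)&(P[...,2]>.003)
hub=blue&(P[...,2]>.034)&(P[...,2]<.046)&(np.hypot(P[...,0]-.42,P[...,1]+.294)<.05); arm=blue&(P[...,2]>.010)&(P[...,2]<.018)
blk=near&(P[...,2]>.068)&(P[...,2]<.085)
for n,m in (('hub',hub),('arm',arm),('blk',blk)):
    if m.sum(): print(n,m.sum(),P[m].mean(0),cv2.minAreaRect(P[m][:,:2].astype(np.float32)*1000))
print('armline',cv2.fitLine(P[arm][:,:2].astype(np.float32),cv2.DIST_HUBER,0,.01,.01).ravel())
v=ok&(P[...,2]>.06)&(P[...,0]<.4)&(P[...,1]<-.1)&(R>G+60); d=np.hypot(P[v][:,0]-.421,P[v][:,1]+.294); i=d.argmin(); print('bigvise',d[i],P[v][i])
g=robot.grab_frame('top'); Q=cloud(g); J=g['color'].astype(int)
v=(g['range_z']>0)&(Q[...,2]>.05)&(Q[...,2]<.33)&(Q[...,0]<.4)&(Q[...,1]<-.15)&(J[...,0]>J[...,1]+60); d=np.hypot(Q[v][:,0]-.421,Q[v][:,1]+.294); i=d.argmin(); print('bigvise',d[i],Q[v][i])
E
```

```text
hub 1184 [ 0.4229 -0.2927  0.0417] ((423.1788024902344, -292.8617248535156), (34.43511199951172, 34.36883544921875), 34.05123519897461)
arm 1551 [ 0.4626 -0.2651  0.0158] ((454.889892578125, -271.0045166015625), (111.13648223876953, 32.39780807495117), 33.59028244018555)
blk 578 [ 0.4906 -0.2463  0.0774] ((492.2169494628906, -245.906982421875), (21.113704681396484, 23.348106384277344), 14.778532981872559)
armline [ 0.8256  0.5642  0.4626 -0.2651]
bigvise 0.07027840416299212 [ 0.3929 -0.2296  0.3045]
bigvise 0.1433928326292226 [ 0.2915 -0.3555  0.0515]
```

The wrist view shows the hub at (268,203) and the grip at (276,300). They measure hub (0.423,-0.293) and yaw 34°, and the top heights fit the given sizes.

```bash
python3 -m pendant '[[0.23,-1,-0.5,0,0,0.007,1],[0,-0.17,-1,0,0,0.007,1],[0,0,-1,0,0,0,1],[0,0,-0.5,0,0,0,1],[0,0,0,0,0,0,1]]'
```

```text
time: 3.8
position: [0.4259, -0.2859, 0.0963]
tcp_rot: [179.6, -0.1, -145.4]
wrist_force: [-0.0, -0.4, 0.1]
opening: 0.0852
grip_force: 0.0
```

```bash
python3 -m pendant '[[-0.07,-0.17,-0.7,0,0,-0.001,1],[0,0,-0.7,0,0,0,1],[0,0,-0.5,0,0,0,1],[0,0,-0.25,0,0,0,1],[0,0,0,0,0,0,1]]'; python3 -c "
from h import *
print(robot.read_state()['qpos'])"
```

```text
time: 4.3
position: [0.4249, -0.295, 0.013]
tcp_rot: [179.9, 0.0, -145.8]
wrist_force: [-0.8, 0.1, 0.4]
opening: 0.0853
grip_force: 0.0
[ 11.44966312  29.59387846  28.25990425 107.69252547 -18.62665875
  47.31905198 173.55092102]
```

```bash
python3 -m pendant '[[0,0,0,0,0,0,-1],[0,0,0,0,0,0,-1],[0,0,0,0,0,0,-1],[0,0,0,0,0,0,-1],[0,0,0,0,0,0,-1],[0,0,0,0,0,0,-1]]'; python3 -m pendant '[[0,0,0.4,0,0,0,-1],[0,0,0.8,0,0,0,-1],[0,0.3,1,0,0,0,-1],[0,0.5,1,0,0,0,-1],[0,0.8,1,0,0,0,-1],[0.2,1,1,0,0,0,-1],[0.2,1,1,0,0,0,-1],[0.2,1,0.5,0,0,0,-1],[0,0,0,0,0,0,-1],[0,0,0,0,0,0,-1]]'; python3 -c "
from h import *
print(robot.read_state()['qpos'])"
```

```text
time: 4.9
position: [0.4249, -0.2957, 0.0137]
tcp_rot: [180.0, 0.1, -145.9]
wrist_force: [-0.7, 1.3, 6.4]
opening: 0.033
grip_force: 61.4
time: 5.9
position: [0.4459, -0.121, 0.2692]
tcp_rot: [179.9, -0.1, -145.7]
wrist_force: [-0.6, -0.7, -4.0]
opening: 0.0333
grip_force: 60.5
[-12.12951643   6.42043331  28.09073778  96.20918804  -3.10471303
  78.24861343 140.7539557 ]
```

```bash
python3 -m pendant '[[0.5,0.5,0.4,0,0,0,-1],[0.8,0.8,0.4,0,0,0,-1],[0.8,0.8,0,0,0,0,-1],[0.8,0.8,0,0,0,0,-1],[0.8,0.8,0,0,0,0,-1],[0.8,0.8,0,0,0,0,-1],[0.5,0.4,0,0,0,0,-1],[0,0,0,0,0,0,-1],[0,0,0,0,0,0,-1]]'
cat > m.py <<'E'
from h import *
import sys
np.set_printoptions(precision=4,suppress=True)
f=robot.grab_frame('wrist'); save(f,sys.argv[1]); P=wcloud(f); ok=f['range_z']>0
print(robot.read_state()['qpos'])
print([ (t,robot.landmark_of('wrist',t)[:1]) for t in ('square_end','screw_shoulder')])
n=ok&(np.hypot(P[...,0]-.562,P[...,1]-.011)<.03)
z=P[n][:,2]; print(np.histogram(z,bins=np.arange(.16,.25,.005)))
zt=np.median(z[(z>.212)&(z<.245)]); top=n&(abs(P[...,2]-zt)<.003)
print('ztop',zt,top.sum(),P[top].mean(0),cv2.minAreaRect(P[top][:,:2].astype(np.float32)*1000))
E
python3 m.py w2.png
```

```text
time: 6.8
position: [0.6457, 0.0716, 0.299]
tcp_rot: [179.9, -0.3, -146.0]
wrist_force: [-0.2, -0.6, -3.3]
opening: 0.0327
grip_force: 60.6
[-20.2103  30.2669  22.4949  60.7908 -11.0062  91.0955 123.1812]
[('square_end', [{'location': [84.6, 315.7], 'confidence': 0.62}]), ('screw_shoulder', [{'location': [92.4, 315.1], 'confidence': 0.73}])]
(array([ 715,   19,  916,   56,    0,    0,    0,  115, 1057,   25,   26,
         22,   29,  712,   57,    0,    0]), array([0.16 , 0.165, 0.17 , 0.175, 0.18 , 0.185, 0.19 , 0.195, 0.2  ,
       0.205, 0.21 , 0.215, 0.22 , 0.225, 0.23 , 0.235, 0.24 , 0.245]))
ztop 0.22887920366564052 763 [0.562  0.0132 0.2289] ((561.9049072265625, 13.113391876220703), (16.588071823120117, 16.5355167388916), 83.20955657958984)
```

View pics/w2.png

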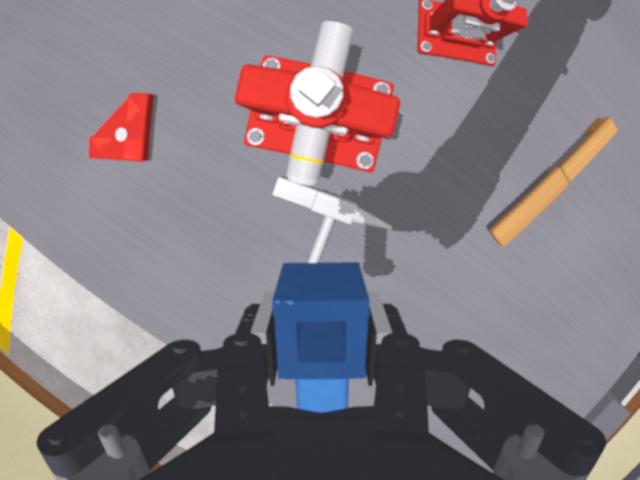

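The wrist view shows the square end at (316,91), turned about 40° from the crank. The crank is held square in the fingers, with its hub top at about (320,320). I'll turn by −41° and re-measure hub against square in one frame.

```bash
python3 -m pendant '[[0.06,-0.3,0,0,0,-0.019,-1],[0.06,-0.3,0,0,0,-0.019,-1],[0.06,-0.3,0,0,0,-0.019,-1],[0.06,-0.3,0,0,0,-0.019,-1],[0.06,-0.3,0,0,0,-0.019,-1],[0.06,-0.3,0,0,0,-0.019,-1],[0,0,0,0,0,0,-1],[0,0,0,0,0,0,-1]]'
cat >> m.py <<'E'
p=robot.read_state(); x=p['position']; print(x,p['tcp_rot'])
I=f['color'].astype(int); b=ok&(I[...,2]>I[...,0]+30)&(np.hypot(P[...,0]-x[0],P[...,1]-x[1])<.035)
z=P[b][:,2]; print(np.histogram(z-x[2],bins=np.arange(-.03,.04,.005)))
h=b&(z.max()-P[...,2]<.005)
print('hub',h.sum(),np.median(P[h][:,2]),cv2.minAreaRect(P[h][:,:2].astype(np.float32)*1000))
E
python3 m.py w3.png
```

```text
time: 7.75
position: [0.6601, 0.0011, 0.3022]
tcp_rot: [179.9, 0.0, 173.1]
wrist_force: [0.5, 0.9, -4.3]
opening: 0.0334
grip_force: 60.7
[-17.8315  32.5728  31.0447  58.7181 -16.2937  92.4778  91.5109]
[('square_end', [{'location': [93.0, 318.5], 'confidence': 0.72}]), ('screw_shoulder', [{'location': [97.2, 318.4], 'confidence': 0.56}])]
(array([ 717,    4,  888,   49,    0,    0,    0,  116, 1100,   19,   15,
         17,   20,  686,   58,    0,    0]), array([0.16 , 0.165, 0.17 , 0.175, 0.18 , 0.185, 0.19 , 0.195, 0.2  ,
       0.205, 0.21 , 0.215, 0.22 , 0.225, 0.23 , 0.235, 0.24 , 0.245]))
ztop 0.2289253169020654 743 [0.5621 0.0132 0.229 ] ((562.0259399414062, 12.890090942382812), (16.177839279174805, 15.755697250366211), 82.91631317138672)
[0.6605 0.0031 0.3019] [179.8481   0.005  173.2186]
(array([   0,    0,    0,   64,  336,  492,  602,  681,  685,  884,  872,
       5895,   88,    1]), array([-0.03 , -0.025, -0.02 , -0.015, -0.01 , -0.005,  0.   ,  0.005,
        0.01 ,  0.015,  0.02 ,  0.025,  0.03 ,  0.035,  0.04 ]))
hub 68 0.3786331330337163 ((650.0713500976562, 3.669346809387207), (12.0736665725708, 1.685060739517212), 83.4513168334961)
```

View pics/w3.png

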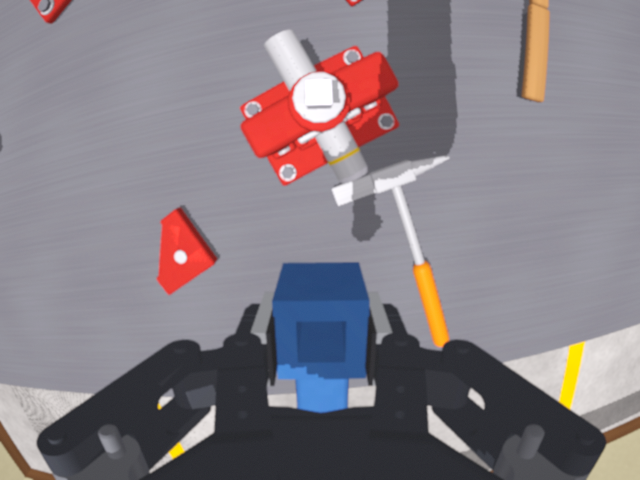

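The square end at (318,93) is now parallel to the hub at (321,320). I'll get the hub-to-square offset.

```bash
cat > m2.py <<'E'
exec(open('m.py').read().split("h=b&")[0])
h=b&(abs(P[...,2]-x[2]-.0275)<.0035); h=cv2.morphologyEx(h.astype('uint8'),cv2.MORPH_OPEN,np.ones((5,5)))>0
print('hub',h.sum(),np.median(P[h][:,2]),cv2.minAreaRect(P[h][:,:2].astype(np.float32)*1000))
E
python3 m2.py w4.png | tail -4
```

```text
(array([   0,    0,    0,   72,  346,  504,  579,  696,  678,  889,  904,
       5863,   69,    0]), array([-0.03 , -0.025, -0.02 , -0.015, -0.01 , -0.005,  0.   ,  0.005,
        0.01 ,  0.015,  0.02 ,  0.025,  0.03 ,  0.035,  0.04 ]))
hub 5980 0.33003196778927324 ((660.2164916992188, 3.970813751220703), (34.74380874633789, 35.80332565307617), 83.4216537475586)
```

```bash
python3 -m pendant '[[-0.5,0.05,0,0,0,0,-1],[-0.7,0.06,0,0,0,0,-1],[-0.7,0.06,0,0,0,0,-1],[-0.55,0.055,-0.3,0,0,0,-1],[0,0,-0.4,0,0,0,-1],[0,0,0,0,0,0,-1],[0,0,0,0,0,0,-1]]'; python3 -c "
from h import *
s=robot.read_state();print(s['position'],s['tcp_rot'])"
```

```text
time: 8.75
position: [0.5629, 0.0112, 0.274]
tcp_rot: [179.9, 0.0, 173.1]
wrist_force: [-1.0, -0.3, -2.6]
opening: 0.0329
grip_force: 60.5
[0.5628607  0.01115275 0.27398007] [1.79929938e+02 2.33029921e-02 1.73104629e+02]
```

```bash
python3 -m pendant '[[0,0.02,-0.3,0,0,0,-1],[0,0,-0.3,0,0,0,-1],[0,0,-0.15,0,0,0,-1],[0,0,-0.1,0,0,0,-1],[0,0,-0.1,0,0,0,-1],[0,0,-0.1,0,0,0,-1],[0,0,0,0,0,0,-1]]'
```

```text
time: 9.45
position: [0.5624, 0.0116, 0.2312]
tcp_rot: [179.9, -0.0, 173.1]
wrist_force: [0.0, 0.1, -3.8]
opening: 0.033
grip_force: 60.7
```

```bash
python3 -m pendant '[[0,0,-0.15,0,0,0,-1],[0,0,-0.1,0,0,0,-1],[0,0,-0.1,0,0,0,-1],[0,0,-0.05,0,0,0,-1],[0,0,-0.025,0,0,0,-1],[0,0,0,0,0,0,-1]]'
```

```text
time: 10.05
position: [0.5627, 0.0116, 0.2146]
tcp_rot: [179.9, 0.0, 173.1]
wrist_force: [0.4, -0.1, -4.3]
opening: 0.0327
grip_force: 60.7
```

```bash
python3 -m pendant '[[0,0,-0.025,0,0,0,-1],[0,0,-0.025,0,0,0,-1],[0,0,-0.025,0,0,0,-1],[0,0,0,0,0,0,-1]]'; python3 -m pendant '[[0,0,-0.03,0,0,0,-1],[0,0,-0.03,0,0,0,-1],[0,0,0,0,0,0,-1]]'
```

```text
time: 10.45
position: [0.563, 0.0115, 0.2128]
tcp_rot: [179.9, 0.1, 173.1]
wrist_force: [-1.3, 0.1, 2.6]
opening: 0.0333
grip_force: 61.4
time: 10.75
position: [0.5632, 0.0114, 0.2127]
tcp_rot: [179.9, 0.2, 173.1]
wrist_force: [-4.6, 0.1, 12.9]
opening: 0.0331
grip_force: 62.8
```

```bash
python3 -m pendant '[[0,0,0.05,0,0,0,1],[0,0,0,0,0,0,1],[0,0,0,0,0,0,1],[0,0,0,0,0,0,1],[0,0,0.3,0,0,0,1],[0,0,0.7,0,0,0,1],[0,0,0.8,0,0,0,1],[0,0,0.6,0,0,0,1],[0,0,0,0,0,0,1]]'; python3 -m pendant '[[0.5,-0.06,0,0,0,0,1],[0.8,-0.1,0,0,0,0,1],[0.7,-0.09,0,0,0,0,1],[0,0,0,0,0,0,1],[0,0,0,0,0,0,1]]'; python3 - <<'E'
from h import *
np.set_printoptions(precision=4,suppress=True)
for c in ('top','scene','wrist'):
    f=robot.grab_frame(c); save(f,c+'5.png'); P=(wcloud if c=='wrist' else cloud)(f); I=f['color'].astype(int)
    n=(f['range_z']>0)&(np.hypot(P[...,0]-.5625,P[...,1]-.012)<.12)&(P[...,2]>.15)&(P[...,2]<.285)
    b=n&(I[...,2]>I[...,0]+40)&(I[...,2]>I[...,1]+25)
    if b.any():
        print(c,np.histogram(P[b][:,2],bins=np.arange(.18,.26,.006)))
    k=n&(P[...,2]>.266)&(np.hypot(P[...,0]-.647,P[...,1])<.03)
    if k.any(): print('grip',k.sum(),P[k].mean(0),P[k].max(0))
E
```

```text
time: 11.65
position: [0.565, 0.011, 0.3122]
tcp_rot: [179.9, 0.5, 173.1]
wrist_force: [0.0, 0.2, -1.4]
opening: 0.0852
grip_force: 0.0
time: 12.15
position: [0.6424, 0.0014, 0.3061]
tcp_rot: [180.0, -0.1, 173.0]
wrist_force: [0.2, -1.0, -0.3]
opening: 0.0854
grip_force: 0.0
scene (array([  0,   0,   6,  48, 176, 224,  44,  43,  61, 154,  17,   0,   0]), array([0.18 , 0.186, 0.192, 0.198, 0.204, 0.21 , 0.216, 0.222, 0.228,
       0.234, 0.24 , 0.246, 0.252, 0.258]))
grip 90 [ 0.6506 -0.0008  0.2722] [0.6605 0.0105 0.2793]
wrist (array([   0,    0,    0,    1,    5, 3416,  106,   54,   47,  167, 2445,
          0,    0]), array([0.18 , 0.186, 0.192, 0.198, 0.204, 0.21 , 0.216, 0.222, 0.228,
       0.234, 0.24 , 0.246, 0.252, 0.258]))
grip 1527 [0.6445 0.0043 0.2757] [0.6581 0.0158 0.2806]
```

View pics/wrist5.png

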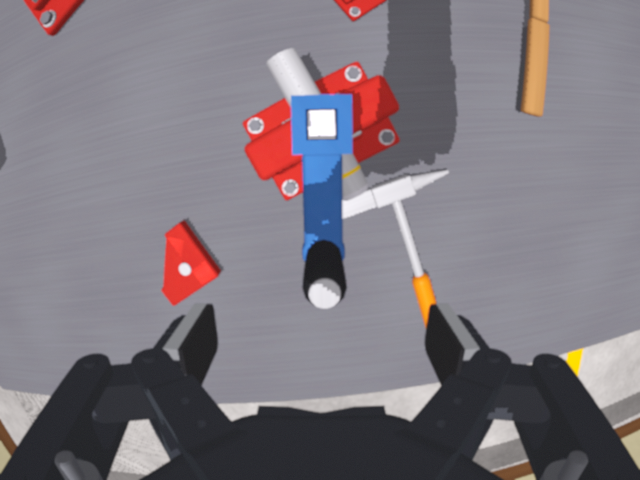

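The crank is seated: the square end shows inside the hub at (321,123) and the hub top is 40 mm over the shoulder. The grip is at (324,293), and I'll grasp it now.

```bash
python3 -m pendant '[[0.1,0.03,-0.5,0,0,0,1],[0,0,-0.6,0,0,0,1],[0,0,-0.5,0,0,0,1],[0,0,-0.3,0,0,0,1],[0,0,0,0,0,0,1],[0,0,0,0,0,0,-1],[0,0,0,0,0,0,-1],[0,0,0,0,0,0,-1],[0,0,0,0,0,0,-1],[0,0,0,0,0,0,-1],[0,0,0,0,0,0,-1],[0,0,0,0,0,0,-1]]'; python3 -c "
from h import *
print(robot.read_state()['qpos'])
c=np.array([.5625,.012]);a0=np.radians(-6.8)
st=np.radians(15);a=a0-st*np.arange(25)
x=.085*np.cos(a);y=.085*np.sin(a)
for i in range(24): print(round(np.degrees(a[i+1])),'[%.2f,%.2f,-0.006,0,0,0,-1],'%((x[i+1]-x[i])/.04,(y[i+1]-y[i])/.04), (x[i+1]+c[0]).round(4),(y[i+1]+c[1]).round(4))"
```

```text
time: 13.5
position: [0.6472, 0.0027, 0.2319]
tcp_rot: [179.9, 0.1, 173.1]
wrist_force: [0.2, 0.0, 2.3]
opening: 0.0226
grip_force: 58.6
[-20.18578776  31.61662208  31.26107278  70.28576351 -16.00712887
  82.17457039  92.42430638]
-22 [-0.14,-0.54,-0.006,0,0,0,-1], 0.6414 -0.0196
-37 [-0.27,-0.48,-0.006,0,0,0,-1], 0.6306 -0.0389
-52 [-0.39,-0.40,-0.006,0,0,0,-1], 0.6151 -0.0548
-67 [-0.48,-0.28,-0.006,0,0,0,-1], 0.596 -0.0661
-82 [-0.53,-0.15,-0.006,0,0,0,-1], 0.5746 -0.0721
-97 [-0.55,-0.01,-0.006,0,0,0,-1], 0.5524 -0.0724
-112 [-0.54,0.14,-0.006,0,0,0,-1], 0.5309 -0.0669
-127 [-0.48,0.27,-0.006,0,0,0,-1], 0.5116 -0.0561
-142 [-0.40,0.39,-0.006,0,0,0,-1], 0.4957 -0.0406
-157 [-0.28,0.48,-0.006,0,0,0,-1], 0.4844 -0.0215
-172 [-0.15,0.53,-0.006,0,0,0,-1], 0.4784 -0.0001
-187 [-0.01,0.55,-0.006,0,0,0,-1], 0.4781 0.0221
-202 [0.14,0.54,-0.006,0,0,0,-1], 0.4836 0.0436
-217 [0.27,0.48,-0.006,0,0,0,-1], 0.4944 0.0629
-232 [0.39,0.40,-0.006,0,0,0,-1], 0.5099 0.0788
-247 [0.48,0.28,-0.006,0,0,0,-1], 0.529 0.0901
-262 [0.53,0.15,-0.006,0,0,0,-1], 0.5504 0.0961
-277 [0.55,0.01,-0.006,0,0,0,-1], 0.5726 0.0964
-292 [0.54,-0.14,-0.006,0,0,0,-1], 0.5941 0.0909
-307 [0.48,-0.27,-0.006,0,0,0,-1], 0.6134 0.0801
-322 [0.40,-0.39,-0.006,0,0,0,-1], 0.6293 0.0646
-337 [0.28,-0.48,-0.006,0,0,0,-1], 0.6406 0.0455
-352 [0.15,-0.53,-0.006,0,0,0,-1], 0.6466 0.0241
-367 [0.01,-0.55,-0.006,0,0,0,-1], 0.6469 0.0019
```

```bash
python3 -m pendant '[[-0.14,-0.54,-0.006,0,0,0,-1],[-0.27,-0.48,-0.006,0,0,0,-1],[-0.39,-0.40,-0.006,0,0,0,-1],[-0.48,-0.28,-0.006,0,0,0,-1],[-0.53,-0.15,-0.006,0,0,0,-1],[-0.55,-0.01,-0.006,0,0,0,-1],[0,0,0,0,0,0,-1],[0,0,0,0,0,0,-1]]'
```

```text
time: 14.3
position: [0.5527, -0.0728, 0.231]
tcp_rot: [180.0, 0.1, 173.0]
wrist_force: [0.1, -3.0, 5.9]
opening: 0.0228
grip_force: 59.1
```

```bash
python3 -m pendant '[[-0.54,0.14,-0.006,0,0,0,-1],[-0.48,0.27,-0.006,0,0,0,-1],[-0.40,0.39,-0.006,0,0,0,-1],[-0.28,0.48,-0.006,0,0,0,-1],[-0.15,0.53,-0.006,0,0,0,-1],[-0.01,0.55,-0.006,0,0,0,-1],[0.14,0.54,-0.006,0,0,0,-1],[0.27,0.48,-0.006,0,0,0,-1],[0.39,0.40,-0.006,0,0,0,-1],[0.48,0.28,-0.006,0,0,0,-1],[0.53,0.15,-0.006,0,0,0,-1],[0,0,0,0,0,0,-1]]'
```

```text
time: 15.5
position: [0.5546, 0.0971, 0.2278]
tcp_rot: [-179.9, 0.3, 173.2]
wrist_force: [0.9, -1.2, 5.3]
opening: 0.0227
grip_force: 59.6
```

```bash
python3 -m pendant '[[0.45,-0.02,-0.006,0,0,0,-1],[0.54,-0.14,-0.006,0,0,0,-1],[0.48,-0.27,-0.006,0,0,0,-1],[0.40,-0.39,-0.006,0,0,0,-1],[0.28,-0.48,-0.006,0,0,0,-1],[0.15,-0.53,-0.006,0,0,0,-1],[0.01,-0.55,-0.006,0,0,0,-1],[-0.14,-0.54,-0.006,0,0,0,-1],[-0.27,-0.48,-0.006,0,0,0,-1],[-0.39,-0.40,-0.006,0,0,0,-1],[0,0,0,0,0,0,-1],[0,0,0,0,0,0,-1]]'
```

```text
time: 16.7
position: [0.6124, -0.0562, 0.2254]
tcp_rot: [-180.0, 0.2, 173.0]
wrist_force: [1.2, -3.6, 6.2]
opening: 0.0228
grip_force: 59.2
```

```bash
python3 -m pendant '[[-0.42,-0.25,-0.006,0,0,0,-1],[-0.53,-0.15,-0.006,0,0,0,-1],[-0.55,-0.01,-0.006,0,0,0,-1],[-0.54,0.14,-0.006,0,0,0,-1],[-0.48,0.27,-0.006,0,0,0,-1],[-0.40,0.39,-0.006,0,0,0,-1],[-0.28,0.48,-0.006,0,0,0,-1],[-0.15,0.53,-0.006,0,0,0,-1],[-0.01,0.55,-0.006,0,0,0,-1],[0.14,0.54,-0.006,0,0,0,-1],[0.27,0.48,-0.006,0,0,0,-1],[0,0,0,0,0,0,-1]]'
```

```text
time: 17.9
position: [0.4964, 0.0677, 0.2227]
tcp_rot: [180.0, 0.4, 173.5]
wrist_force: [1.1, -1.0, 4.4]
opening: 0.0225
grip_force: 59.3
```

```bash
python3 -m pendant '[[0.34,0.28,-0.006,0,0,0,-1],[0.48,0.28,-0.006,0,0,0,-1],[0.53,0.15,-0.006,0,0,0,-1],[0.55,0.01,-0.006,0,0,0,-1],[0.54,-0.14,-0.006,0,0,0,-1],[0,0,0,0,0,0,-1]]'; python3 - <<'E'
from h import *
f=robot.grab_frame('scene'); P=cloud(f); I=f['color'].astype(int)
b=(f['range_z']>0)&(np.hypot(P[...,0]-.5625,P[...,1]-.012)<.03)&(P[...,2]>.18)&(P[...,2]<.26)&(I[...,2]>I[...,0]+40)
z=np.sort(P[b][:,2]);print(len(z),z[-40:].mean(), np.histogram(z,bins=np.arange(.18,.26,.004)))
save(f,'scene6.png')
E
```

```text
time: 18.5
position: [0.5941, 0.0901, 0.2217]
tcp_rot: [179.7, 0.3, 173.2]
wrist_force: [2.0, 3.4, 6.0]
opening: 0.0226
grip_force: 59.8
433 0.22927135836298512 (array([  0,   5,  18,  28,  24,  37,  32,  27,  33,  36,  42, 108,  43,
         0,   0,   0,   0,   0,   0,   0]), array([0.18 , 0.184, 0.188, 0.192, 0.196, 0.2  , 0.204, 0.208, 0.212,
       0.216, 0.22 , 0.224, 0.228, 0.232, 0.236, 0.24 , 0.244, 0.248,
       0.252, 0.256, 0.26 ]))
```

```bash
python3 -m pendant '[[0.48,-0.25,-0.006,0,0,0,-1],[0.40,-0.39,-0.006,0,0,0,-1],[0.28,-0.48,-0.006,0,0,0,-1],[0.15,-0.53,-0.006,0,0,0,-1],[0,0,0,0,0,0,-1]]'; python3 -c "
import numpy as np
a=np.radians(-352-8*np.arange(26));x=.085*np.cos(a);y=.085*np.sin(a)
for i in range(25): print(round(np.degrees(a[i+1])),'[%.2f,%.2f,-0.003,0,0,0,-1],'%((x[i+1]-x[i])/.04,(y[i+1]-y[i])/.04), (x[i+1]+.5625).round(4),(y[i+1]+.012).round(4))"
```

```text
time: 19.05
position: [0.6459, 0.0191, 0.2206]
tcp_rot: [179.9, 0.3, 172.9]
wrist_force: [4.4, -0.2, 3.8]
opening: 0.0228
grip_force: 59.3
-360 [0.02,-0.30,-0.003,0,0,0,-1], 0.6475 0.012
-368 [-0.02,-0.30,-0.003,0,0,0,-1], 0.6467 0.0002
-376 [-0.06,-0.29,-0.003,0,0,0,-1], 0.6442 -0.0114
-384 [-0.10,-0.28,-0.003,0,0,0,-1], 0.6402 -0.0226
-392 [-0.14,-0.26,-0.003,0,0,0,-1], 0.6346 -0.033
-400 [-0.17,-0.24,-0.003,0,0,0,-1], 0.6276 -0.0426
-408 [-0.21,-0.21,-0.003,0,0,0,-1], 0.6194 -0.0512
-416 [-0.23,-0.18,-0.003,0,0,0,-1], 0.61 -0.0585
-424 [-0.26,-0.15,-0.003,0,0,0,-1], 0.5998 -0.0644
-432 [-0.27,-0.11,-0.003,0,0,0,-1], 0.5888 -0.0688
-440 [-0.29,-0.07,-0.003,0,0,0,-1], 0.5773 -0.0717
-448 [-0.29,-0.03,-0.003,0,0,0,-1], 0.5655 -0.0729
-456 [-0.30,0.01,-0.003,0,0,0,-1], 0.5536 -0.0725
-464 [-0.29,0.05,-0.003,0,0,0,-1], 0.5419 -0.0705
-472 [-0.28,0.09,-0.003,0,0,0,-1], 0.5307 -0.0668
-480 [-0.27,0.13,-0.003,0,0,0,-1], 0.52 -0.0616
-488 [-0.25,0.17,-0.003,0,0,0,-1], 0.5102 -0.055
-496 [-0.22,0.20,-0.003,0,0,0,-1], 0.5014 -0.047
-504 [-0.19,0.23,-0.003,0,0,0,-1], 0.4937 -0.038
-512 [-0.16,0.25,-0.003,0,0,0,-1], 0.4874 -0.0279
-520 [-0.12,0.27,-0.003,0,0,0,-1], 0.4826 -0.0171
-528 [-0.08,0.28,-0.003,0,0,0,-1], 0.4794 -0.0057
-536 [-0.04,0.29,-0.003,0,0,0,-1], 0.4777 0.0061
-544 [0.00,0.30,-0.003,0,0,0,-1], 0.4777 0.0179
-552 [0.04,0.29,-0.003,0,0,0,-1], 0.4794 0.0297
```

```bash
python3 -m pendant '[[0.02,-0.17,-0.003,0,0,0,-1],[-0.02,-0.30,-0.003,0,0,0,-1],[-0.06,-0.29,-0.003,0,0,0,-1],[-0.10,-0.28,-0.003,0,0,0,-1],[0,0,0,0,0,0,-1]]'; python3 -m pendant '[[-0.14,-0.26,-0.003,0,0,0,-1],[-0.17,-0.24,-0.003,0,0,0,-1],[-0.21,-0.21,-0.003,0,0,0,-1],[0,0,0,0,0,0,-1]]'
```

```text
time: 19.55
position: [0.6388, -0.0223, 0.2204]
tcp_rot: [180.0, 0.4, 173.0]
wrist_force: [6.8, -2.4, 4.0]
opening: 0.0225
grip_force: 59.2
time: 19.95
position: [0.6169, -0.0521, 0.2201]
tcp_rot: [-179.9, 0.3, 172.9]
wrist_force: [4.4, -4.1, 3.4]
opening: 0.0225
grip_force: 59.3
```

```bash
python3 -m pendant '[[-0.20,-0.16,-0.003,0,0,0,-1],[-0.26,-0.15,-0.003,0,0,0,-1],[-0.27,-0.11,-0.003,0,0,0,-1],[0,0,0,0,0,0,-1]]'; python3 -m pendant '[[-0.29,-0.07,-0.003,0,0,0,-1],[-0.29,-0.03,-0.003,0,0,0,-1],[0,0,0,0,0,0,-1]]'
```

```text
time: 20.35
position: [0.5867, -0.0689, 0.2198]
tcp_rot: [-179.9, 0.2, 172.9]
wrist_force: [2.3, -5.1, 5.1]
opening: 0.0223
grip_force: 59.4
time: 20.65
position: [0.5711, -0.0715, 0.2208]
tcp_rot: [-179.9, 1.2, 173.1]
wrist_force: [16.1, -5.1, -1.6]
opening: 0.0224
grip_force: 59.5
```

Resistance jumped to 16 N tangential at about 2.2 turns, which matches the hard stop. I'll ease off slightly, release, and lift away.

```bash
python3 -m pendant '[[0.06,0,0,0,0,0,-1],[0,0,0,0,0,0,1],[0,0,0,0,0,0,1],[0,0,0,0,0,0,1],[0,0,0,0,0,0,1],[0,0,0.3,0,0,0,1],[0,0,0.6,0,0,0,1],[0,0,0.8,0,0,0,1],[0,0,0.8,0,0,0,1],[-0.5,-0.8,0.5,0,0,0,1],[-0.8,-1,0.5,0,0,0,1],[-0.6,-1,0,0,0,0,1]]'; python3 -m pendant '[[-0.4,-1,0,0,0,0,1],[-0.2,-1,0,0,0,0,1],[0,-1,0,0,0,0,1],[0,0,0,0,0,0,1],[0,0,0,0,0,0,1]]';python3 - <<'E'
from h import *
np.set_printoptions(precision=4,suppress=True)
for c in ('top','scene'):
    f=robot.grab_frame(c); save(f,c+'7.png'); P=cloud(f); I=f['color'].astype(int)
    b=(f['range_z']>0)&(np.hypot(P[...,0]-.5625,P[...,1]-.012)<.03)&(P[...,2]>.18)&(P[...,2]<.26)&(I[...,2]>I[...,0]+40)
    print(c,np.histogram(P[b][:,2],bins=np.arange(.18,.26,.004))[0])
    k=(f['range_z']>0)&(np.hypot(P[...,0]-.57,P[...,1]+.07)<.03)&(P[...,2]>.24)&(P[...,2]<.28)
    if k.any(): print('grip',P[k].mean(0),P[k].max(0))
    cv2.imwrite('pics/crop_%s.png'%c,cv2.resize(f['color'][150:350,240:440,::-1],(600,600)))
E
```

```text
time: 21.85
position: [0.4925, -0.1797, 0.3608]
tcp_rot: [180.0, 0.4, 173.2]
wrist_force: [0.9, -0.6, 0.8]
opening: 0.0854
grip_force: 0.0
time: 22.35
position: [0.4678, -0.2993, 0.3573]
tcp_rot: [179.9, 0.0, 172.9]
wrist_force: [0.7, 0.4, 0.1]
opening: 0.0853
grip_force: 0.0
top [ 0  0  1  5 18 14 10  5  8 10 21 76 54  1  0  0  0  0  0  0]
grip [ 0.5851 -0.0697  0.2574] [ 0.598  -0.0594  0.266 ]
scene [ 1  0  1 15 40 22 23 24 25 29 57 99 19  0  0  0  0  0  0  0]
grip [ 0.5907 -0.0758  0.2537] [ 0.5997 -0.0614  0.2636]
```

View pics/crop_scene.png

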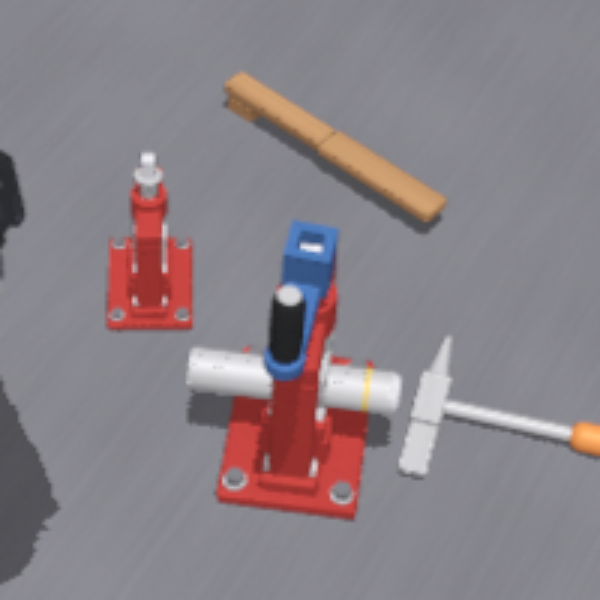

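View pics/top7.png

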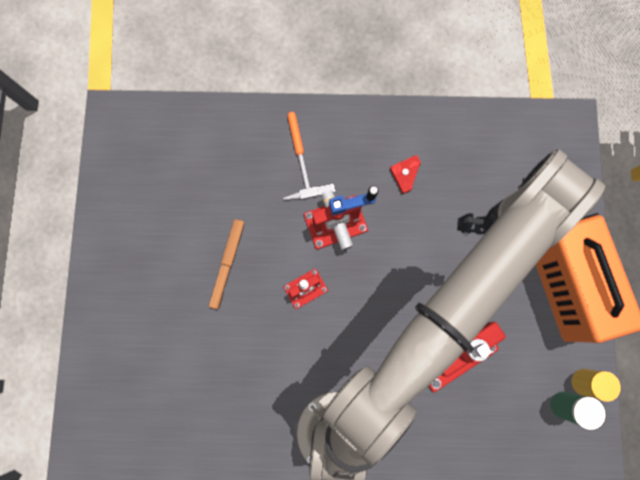

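The crank is seated and the pipe lies in the jaws, with the grip at about (373,192) in the top view. I'll confirm the screw angle and height with a close wrist measurement.

```bash
python3 -m pendant '[[0.4,0.7,0,0,0,0,1],[0.6,0.9,0,0,0,0,1],[0.6,0.9,0,0,0,0,1],[0.6,0.9,0,0,0,0,1],[0.6,0.9,0,0,0,0,1],[0.6,0.9,-0.1,0,0,0,1],[0.6,0.9,-0.2,0,0,0,1],[0.4,0.7,-0.2,0,0,0,1],[0.1,0.4,-0.2,0,0,0,1],[0,0.2,-0.2,0,0,0,1],[0,0,0,0,0,0,1],[0,0,0,0,0,0,1]]'
cat > m8.py <<'E'
from h import *
np.set_printoptions(precision=4,suppress=True)
f=robot.grab_frame('wrist'); save(f,'w8.png'); P=wcloud(f); I=f['color'].astype(int); n=(f['range_z']>0)&(np.hypot(P[...,0]-.5625,P[...,1]-.012)<.12)
b=n&(I[...,2]>I[...,0]+40)&(P[...,2]>.17)&(P[...,2]<.26)
h=b&(P[...,2]>.215); zt=np.median(P[h][:,2]); h=b&(abs(P[...,2]-zt)<.002)
print('hub',zt,cv2.minAreaRect(P[h][:,:2].astype(np.float32)*1000))
a=b&(P[...,2]>zt-.035)&(P[...,2]<zt-.02); L=cv2.fitLine(P[a][:,:2].astype(np.float32),cv2.DIST_HUBER,0,.01,.01).ravel(); print('arm',np.median(P[a][:,2]),np.degrees(np.arctan2(L[1],L[0])))
k=n&(abs(P[...,2]-zt-.036)<.006)&(np.hypot(P[...,0]-.5625,P[...,1]-.012)>.05); print('grip',k.sum(),cv2.minEnclosingCircle(P[k][:,:2].astype(np.float32)*1000), np.median(P[k],0))
s=n&(np.hypot(P[...,0]-.5625,P[...,1]-.012)<.007); print('sq',np.median(P[s],0))
print(robot.read_state()['position'])
E
python3 m8.py
```

```text
time: 23.65
position: [0.6475, -0.0044, 0.3215]
tcp_rot: [-180.0, 0.0, 172.9]
wrist_force: [0.2, -1.2, 0.8]
opening: 0.0851
grip_force: 0.0
hub 0.2286676280845664 ((562.6414794921875, 11.965706825256348), (33.92784881591797, 34.26742172241211), 16.450000762939453)
arm 0.2005761572105874 -72.988495
grip 842 ((587.4244995117188, -69.82601928710938), 10.339689254760742) [ 0.5872 -0.0688  0.2631]
sq [0.5626 0.012  0.2162]
[ 0.6477 -0.005   0.3219]
```

```bash
python3 -c "
from h import *
print(robot.sign_off())"
```

```text
the job is handed in; nothing more can be done
None
```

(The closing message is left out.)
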